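# Hook out the whey pan from under the draining stand

## Robot

A 6-joint arm with a two-finger parallel gripper is mounted at the origin on the work surface. World frame = base frame: x ahead of the robot, y to its left, z up, the work surface at z = 0. Lengths are in mm, angles in rad, forces in N, time in s.
With the tool pointing down it reaches from about 275 to 1000 mm from the base axis. Payload 8.4 kg.
Tool frame: the origin (TCP) lies on the centre line of the jaws, within the pads' length; the fingertips stand r.tip_reach ahead of it and the grasp point (between the pads) lies 11 mm behind it (r.tip_reach is the distance from the TCP to the fingertips, in mm); z points along the fingers, y is the line along which they close (so a half turn about z gives the same grasp; the last joint's range is limited). The gripper opens to 85 mm and grips with 20 to 120 N. Pads are 22 mm wide; open, the fingers measure 114 mm over their backs; the gripper's body (76 mm by 85 mm) begins 54 mm behind the grasp point. The pads swing forward as they close: fully open they stand 13 mm farther back than shut.
Start: joints at [1.171, 0.353, 1.633, -0, 1.155, -0.002], TCP at [242.118, 576.2, 239.281] pointing down, gripper open.
Joint ranges: [-2.63, 2.63], [-0.92, 2.1], [0.06, 2.66], [-1.3, 4.44], [0, 2.69], [-3.02, 3.02]. Speed limits (rad/s): [2.22, 2.22, 2.79, 3.14, 3.14, 3.14].

## Interface

Orientations are given as [roll, pitch, yaw] about the fixed x, y, z axes, in that order (R = Rz(yaw) Ry(pitch) Rx(roll)).
In Python, from rig import r gives the robot as it stands.
- The arm moves only by the tool carry_out, never from a script. Its argument "targets" is a list of rows, each an object with "dp": the shift along the tool's x, y, z in mm, a list of three; "yaw": the turn about the tool's z in degrees. A call has 1 to 12 rows; each row is the pose to reach, as a shift and turn from the pose commanded when the call began, along the tool's axes at that moment; what a row does not reach only later rows make up. A row lasts 1/8 s, in which the tool goes at most 62.5 mm and 10.7 degrees, less where a joint would pass 70% of its speed; a pose out of reach is approached as far as the arm can. A call with a gripper value outside its range is refused whole. "fingers" is the opening, from -1 (shut) to 1 (fully open), so that 0 is half open, set as the call begins (left out, the last holds). The fingers move at their own pace and stop on an object; "grip_force" is the grip in N (left out, the last holds). Time passes only in rows, so rows that repeat a pose let the fingers close. It gives the time, the measured TCP pose, the force, the opening and the grip force at its end, in the units of the state.
- r.sense(): the state, without advancing time (a new reading comes with each control period).
- r.grab_frame(name): name is "side" or "top"; returns the picture (384x512x3 uint8, red, green, blue); there is no depth.
- r.get_calibration(name): a dict with "fx", "fy", "cx", "cy" (pixels), "dist_coeffs" ([k1, k2, p1, p2, k3] as OpenCV has them; the pictures are not rectified), "rvec" (rotation vector, rad) and "tvec" (3), from world to camera coordinates, as OpenCV has them. Camera axes: x right, y down, z forward; pixel columns grow to the right and rows downward; lengths in mm; the calibration is good to about 2 mm. A picture is of the moment at which its call begins. get_calibration takes no time and is no camera call.
- r.sign_off(): hands the job in; it is judged then, once.
The state is a dict: "clock": time; "qpos": joint angles; "qvel": joint speeds; "joint_efforts": joint torques, N m; "eef_pos": TCP position; "tcp_rot": TCP orientation; "contact_force": force on the tool from outside, world axes, zero at the start; "wrist_torque": the same for the moment, N m; "opening": opening from 0.0 (shut) to 1.0 (fully open); "grasp_force": force on a finger pad.
Only numpy, scipy, OpenCV 4.12 (cv2) and the standard library are available. Lean on these libraries where they do the work, as an engineer would, in place of code of your own. Each camera call takes 0.05 s, during which the arm holds its last target. There are 200 camera calls.

## Task

Take the hooked rod from its cradle, reach it under the lip of the steel draining stand, feel for the pan's hidden pull eye (it may be clipped anywhere along the middle part of the pan's rim), catch it and draw the whey pan fully out to its stop. Work gently: do not force the hook against the stand, pan or eye, and keep the robot itself off the stand. Then lay the rod back in its cradle as it was, leave the pan out, and leave the moulds and everything else alone.

Things in the scene. Friction and masses are not known exactly. Their poses are not given: they have to be found in the camera images.
- hook: Hooked rod, 0.22 kg. Origin (centre of mass) mid blue handle, 60 x 22 wide x 26 high mm, to be gripped across the 22 from above; x along the rod to the hook, z up. A 10 mm square shaft runs on to x = 190, where an 8 mm round prong turns UP (+z), top 36 above the axis. Behind, a tang and 24 mm square pommel (x = -70 to -84). Over 2 to 3 N sideways at the hook twists the rod in two fingers.
- hook_tip (a point): Top end of the upturned prong of the rod (190 mm ahead of the handle's middle, 36 mm above the axis).
- cradle: White plastic cradle fixed to the table: base plate 170 x 80 x 8 mm, origin at the centre of its underside, x along the rod as it lies. Two notched posts, 12 mm thick, at x = -53 and +55 mm, carry tang and shaft on floors 50 mm high; notches 15 mm wide at the floor, flaring to about 44 mm at the top, 77 mm high.
- cradle_seat (a point): Point 55 mm above the cradle's origin where the middle of the rod's handle lies when the rod is seated; x is the rod's direction when seated (hook ahead).
- stand: Steel draining stand fixed to the table, 280 deep (x) x 260 wide (y) x 142 mm high, origin at the centre of its footprint on the table, open only at its front, which faces its own -x. Sides 8 mm thick; shelf underside 130 mm up; a 6 mm lip at the front edge (x = -140 mm) hangs to 124 mm above the table. It carries the sliding pan and its eye.
- stand_lip (a point): Middle of the lower edge of the stand's front lip (stand x = -140, y = 0, z = 124 mm); axes as the stand's.
- pan (a joint): How far the aluminium whey pan is drawn out along the stand's -x, in m: 0 is pushed right in, 0.120 is its stop, fully out. It slides with about 4 N of friction and stays where it is left. The pan hangs from 55 to 112 mm above the table, 220 mm wide, with nothing below it.
- pan_front (a point): Middle of the outer face of the pan's front wall, 107 mm above the table, at stand x = -36 mm minus the joint value, stand y = 0; axes as the stand's. The hidden pull eye stands out 34 mm from this wall (see eye_line).
- eye_line (a point): 34 mm ahead (-x) of pan_front; axes as the stand's. The eye, a level U of 8 mm bar fixed to the wall by its two arms, has its cross bar's axis on this point's y line, z 107 mm. Opening inside: 20 wide (y) x 30 deep (x), through above and below; outside 36 wide. Its middle is anywhere -60 to +60 mm in y from here: not measured; it does not shift. The prong enters from below.
- mould_a: White cheese mould, cup 90 mm across, 75 high, standing on the stand; origin under its centre.
- mould_b: Second white cheese mould, same, on the stand.
- mould_c: Third white cheese mould, same, on the table beyond.
- rennet: Amber bottle, 52 mm across, 130 high; origin under its centre.
- cultures: Glass jar with blue lid, 64 mm across, 85 high; origin under its centre.
- salt_bowl: White bowl, 110 mm across, 45 high; origin under its centre.
- ladle: Steel spoon 240 mm long lying on the table beyond the stand.
Not all that is in view belongs to the job. Leave any green or yellow look-alike of the cradle alone.

How it is judged:
By the outcome, as a careful person would: the job done as asked, in the order asked, and still so for the second after the job is handed in, with the robot touching nothing.
It also fails if it takes over 67 s, if anything falls off the work surface, if the arm or the gripper's body presses on something with over 40 N, if the wrist force passes 120 N, or if a joint passes its speed limit or range.

## Working session

There is one attempt and no reset: what is moved stays moved. The work goes in short steps, Python scripts to look and compute and a tool call to move; the robot and the scene stay as the last step left them, time stands still between calls to the robot, and variables do not carry over. Pictures are saved under pics/ and viewed, at most 10 in all, crops included, and the job is handed in when it is done.

Besides the shell and the picture viewer there is one more tool, called after "Request:" in YAML: its name, and indented under it one key for each argument. carry_out: Moves the arm, as the interface text tells. Its arguments: {"type":"object","properties":{"targets":{"type":"array","items":{"type":"object","properties":{"dp":{"type":"array","items":{"type":"number"}},"yaw":{"type":"number"}}}},"fingers":{"type":"number"},"grip_force":{"type":"number"}},"required":["targets"]}

```bash
mkdir -p pics; ls; python3 - <<'E'
from rig import r
import cv2
for n in("side","top"):
    cv2.imwrite(f"pics/{n}0.png",cv2.resize(r.grab_frame(n)[:,:,::-1],(800,600)))
    c=r.get_calibration(n);print(n,{k:c[k] for k in c})
print(r.sense(),r.tip_reach)
E
```

```text
pics
side {'fx': 454.26946478684005, 'fy': 454.26946478684005, 'cx': 262.9402148450481, 'cy': 195.23846552077865, 'dist_coeffs': array([0.03337592, 0.        , 0.        , 0.        , 0.        ]), 'rvec': array([ 2.16309102, -0.90385714,  0.38902199]), 'tvec': array([-413.69398405,  329.24437564, 1233.84824775])}
top {'fx': 353.2245598567962, 'fy': 353.2245598567962, 'cx': 258.9807470858541, 'cy': 187.27587291534525, 'dist_coeffs': array([0.02879886, 0.        , 0.        , 0.        , 0.        ]), 'rvec': array([ 2.21498581, -2.15573368,  0.1421221 ]), 'tvec': array([ -76.69858101,  548.25275765, 1147.54660615])}
{'clock': 0.1, 'qpos': array([ 1.17062576e+00,  3.53615442e-01,  1.63403927e+00, -9.05150944e-06,
        1.15522401e+00, -2.41477928e-03]), 'qvel': array([-0.00094351, -0.00078198, -0.0017645 , -0.00135447, -0.00188862,
        0.0003445 ]), 'joint_efforts': array([-2.21499060e-03, -6.06356835e+01, -3.42814529e+01, -6.19712478e-05,
        3.95101481e-03, -5.07035395e-06]), 'eef_pos': array([241.94314852, 575.82056517, 238.62269522]), 'tcp_rot': array([-3.14030657e+00,  5.17079197e-06,  2.74384053e+00]), 'contact_force': array([-0.64749809,  0.56030421, -0.38621588]), 'wrist_torque': array([-0.06669243, -0.02663984, -0.02317567]), 'grasp_force': 0.0, 'opening': 0.9970128198516726} 8.0
```

View pics/side0.png

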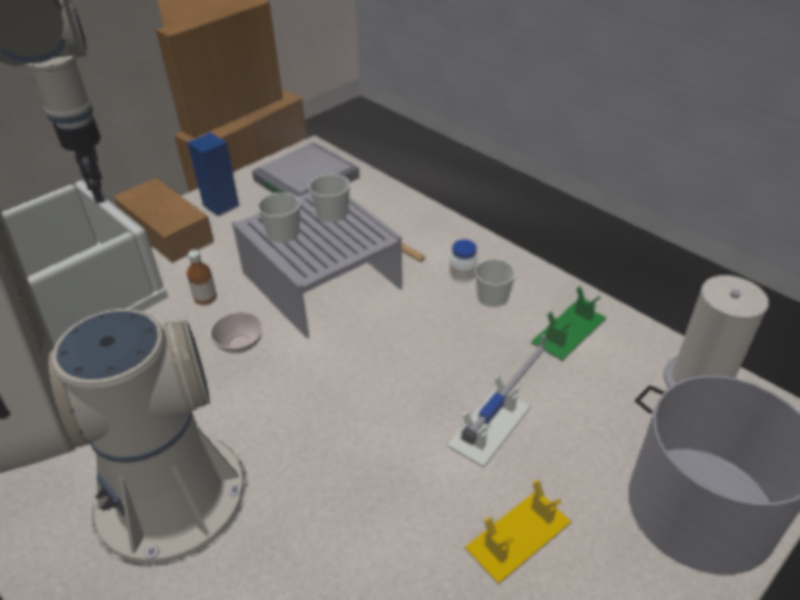

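View pics/top0.png

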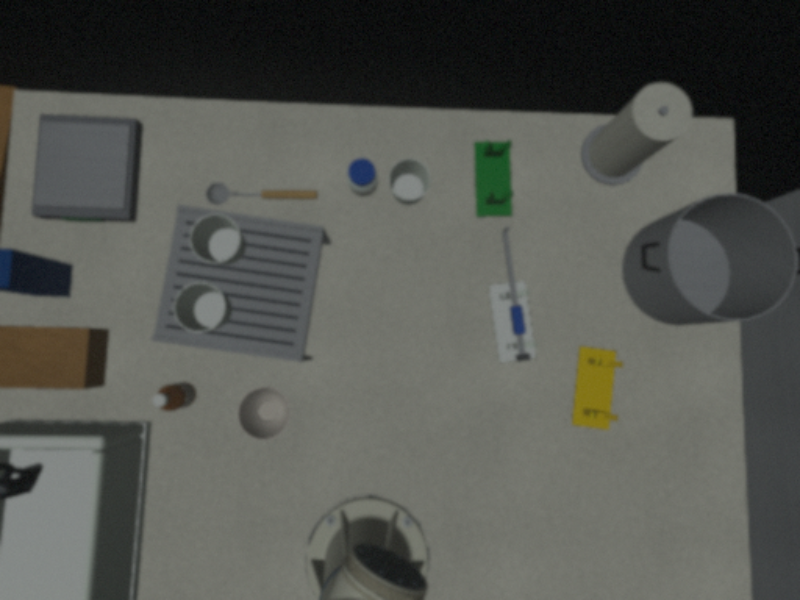

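The side view shows the stand (about 235-400, 190-330) and the blue handle in the white cradle near (490,408). In the top view the handle is at (517,320), the hook end at (505,230) and the shelf corners at (180,207), (327,228), (303,360) and (153,341). The stand's open front faces right, which is about world -y.

```bash
cat > h.py <<'E'
import numpy as np,cv2
from rig import r
def ray(n,uv):
    c=r.get_calibration(n);K=np.array([[c['fx'],0,c['cx']],[0,c['fy'],c['cy']],[0,0,1]])
    R=cv2.Rodrigues(np.array(c['rvec'],float))[0];t=np.array(c['tvec'],float)
    p=cv2.undistortPoints(np.array([[uv]],float),K,np.array(c['dist_coeffs']))[0,0]
    return -R.T@t,R.T@np.array([p[0],p[1],1])
def onz(n,uv,z):
    o,d=ray(n,uv);return o+d*(z-o[2])/d[2]
def tri(a,b):
    A=[];B=[]
    for n,uv in(("top",a),("side",b)):
        o,d=ray(n,uv);d/=np.linalg.norm(d);P=np.eye(3)-np.outer(d,d);A.append(P);B.append(P@o)
    return np.linalg.solve(sum(A),sum(B))
E
python3 - <<'E'
from h import *
np.set_printoptions(precision=1,suppress=True)
ims={n:r.grab_frame(n) for n in("top","side")}
hsv={n:cv2.cvtColor(cv2.GaussianBlur(ims[n],(3,3),0),cv2.COLOR_RGB2HSV) for n in ims}
def comp(m,box):
    k=np.zeros_like(m);x0,y0,x1,y1=box;k[y0:y1,x0:x1]=m[y0:y1,x0:x1]
    ys,xs=np.nonzero(k);return np.array([xs,ys]).T
bt=comp(cv2.inRange(hsv['top'],(100,120,40),(130,255,255)),(315,185,345,220))
bs=comp(cv2.inRange(hsv['side'],(100,120,40),(130,255,255)),(295,240,335,280))
print(len(bt),len(bs),bt.mean(0),bs.mean(0))
print("handle",tri(bt.mean(0),bs.mean(0)),onz("top",bt.mean(0),64),onz('side',bs.mean(0),60))
# stand corners z142
for p in((180,207),(327,228),(303,360),(153,341)): print("stand",onz("top",np.array(p)*.64,142))
# cradle base corners
g=cv2.cvtColor(ims['top'],cv2.COLOR_RGB2GRAY)
print("hook tip top",onz("top",np.array((505,230))*.64,91),"pommel",onz("top",np.array((523,357))*.64,60))
for p in((490,286),(526,283),(535,359),(500,362)): print("cradle",onz("top",np.array(p)*.64,8))
cv2.imwrite("pics/a.png",cv2.resize(ims['top'][120:240,290:360,::-1],(350*1,600),interpolation=cv2.INTER_CUBIC))
cv2.imwrite("pics/b.png",cv2.resize(np.hstack([ims['top'][120:240,85:225,::-1],ims['top'][130:250,290:360,::-1]]),None,fx=3.8,fy=3.8,interpolation=cv2.INTER_CUBIC))
E
```

```text
83 91 [330.9 204.4] [314.7 259.3]
handle [ 498.3 -295.5   61.7] [ 497.6 -294.4   64. ] [ 500.2 -295.1   60. ]
stand [691.3 376.4 142. ]
stand [660.1  95.1 142. ]
stand [405.6 130.1 142. ]
stand [434.6 409.3 142. ]
hook tip top [ 678.6 -262.2   91. ] pommel [ 420.8 -308.    60. ]
cradle [ 572. -248.    8.]
cradle [ 580.8 -326.9    8. ]
cradle [ 416.6 -346.9    8. ]
cradle [ 408.2 -271.2    8. ]
```

View pics/b.png

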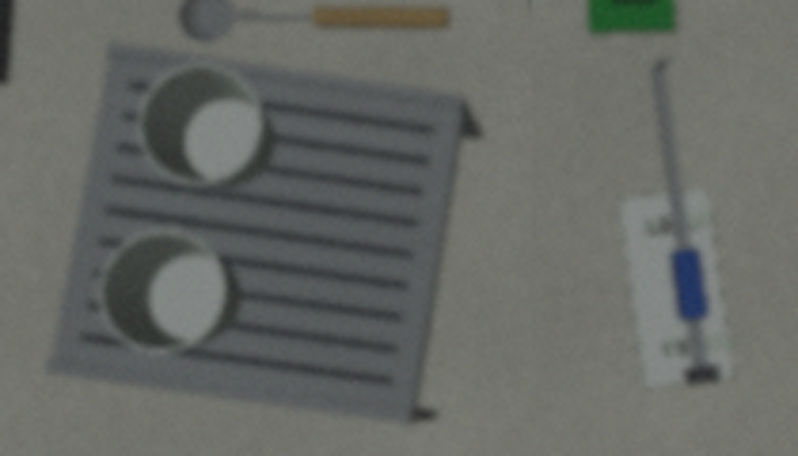

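```bash
cat >> h.py <<'E'
def go(xyz,deg):
    """tool-frame shift and yaw from the measured pose to world xyz, tool x at deg"""
    s=r.sense();p=s['eef_pos'];y=s['tcp_rot'][2];d=np.array(xyz)-p
    R=np.array([[np.cos(y),np.sin(y),0],[np.sin(y),-np.cos(y),0],[0,0,-1]])
    return (R.T@d).round(1), round((np.degrees(y)-deg+180)%360-180,1)
# stand frame
SA=np.arctan2(0.9925,0.122);SX=np.array([np.cos(SA),np.sin(SA)]);SY=np.array([-SX[1],SX[0]]);SO=np.array([547.9,252.7])
def S(x,y): return SO+x*SX+y*SY
E
python3 - <<'E'
from h import *
np.set_printoptions(precision=1,suppress=True)
f=lambda x,y:(290+(x-532)/3.8,130+y/3.8)
P=[onz("top",f(*p),z) for p,z in(((675,180),60),((665,95),60),((660,66),91),((686,250),68),((691,319),68),((703,374),67))]
print(np.array(P))
im=r.grab_frame("top");g=cv2.cvtColor(im,cv2.COLOR_RGB2GRAY)
# front (right) edge of the shelf, subpixel by gradient
E=[]
for v in range(160,218,4):
    row=cv2.GaussianBlur(g,(5,5),0)[v,185:215].astype(float);d=np.diff(row);k=d.argmax();E.append(onz("top",(185+k+.5,v),142)[:2])
E=np.array(E);l=cv2.fitLine(E.astype(np.float32),cv2.DIST_HUBER,0,.01,.01).ravel();print(E,l)
print(S(-140,0),np.degrees(SA),go((498,-295,230),8.5))
E
```

```text
[[ 585.9 -284.1   60. ]
 [ 659.7 -274.9   60. ]
 [ 678.1 -263.7   91. ]
 [ 525.2 -292.1   68. ]
 [ 466.9 -296.6   68. ]
 [ 421.1 -307.2   67. ]]
[[616.7 104.7]
 [604.5 104.2]
 [592.3 106.7]
 [580.1 109.2]
 [567.9 111.7]
 [555.8 111.2]
 [543.7 113.7]
 [531.7 113.2]
 [519.7 115.7]
 [507.6 118.1]
 [495.6 120.6]
 [483.7 120.1]
 [471.9 119.6]
 [460.  122. ]
 [448.1 124.4]] [  1.   -0.1 532.6 114.4]
[530.8 113.7] 82.99224723854404 (array([-573.4, -703.8,    8.9]), np.float64(148.7))
```

Request:
carry_out:
  targets:
    - {"dp": [-573,-704,-30],"yaw": 120}
    - {"dp": [-573,-704,-30],"yaw": 120}
    - {"dp": [-573,-704,-30],"yaw": 120}
    - {"dp": [-573,-704,-30],"yaw": 120}
    - {"dp": [-573,-704,-30],"yaw": 120}
    - {"dp": [-573,-704,-30],"yaw": 120}
    - {"dp": [-573,-704,-30],"yaw": 120}
    - {"dp": [-573,-704,-30],"yaw": 120}
    - {"dp": [-573,-704,-30],"yaw": 120}
    - {"dp": [-573,-704,-30],"yaw": 120}
    - {"dp": [-573,-704,-30],"yaw": 120}
    - {"dp": [-573,-704,-30],"yaw": 120}
  fingers: 0.2
  grip_force: 60

```text
clock: 1.75
eef_pos: [453.4, -145.3, 264.4]
tcp_rot: [3.141, -0.001, 0.646]
contact_force: [1.2, 0.8, -0.4]
opening: 0.599
grasp_force: 0.0
```

```bash
python3 - <<'E'
from h import *
s=r.sense();print(s['clock'],s['eef_pos'],np.degrees(s['tcp_rot']),s['opening'],go((496.5,-294.7,125),7))
E
```

```text
1.75 [ 453.4021361  -145.29838033  264.38804678] [ 1.79970078e+02 -3.79222192e-02  3.69932646e+01] 0.5991700150552425 (array([-55.5, 145.3, 139.4]), np.float64(30.0))
```

Request:
carry_out:
  targets:
    - {"dp": [-52,138,138],"yaw": 29}
    - {"dp": [-52,138,138],"yaw": 29}
    - {"dp": [-52,138,138],"yaw": 29}
    - {"dp": [-52,138,138],"yaw": 29}
    - {"dp": [-52,138,138],"yaw": 29}
    - {"dp": [-52,138,138],"yaw": 29}

```text
clock: 2.5
eef_pos: [495.5, -283.7, 127.4]
tcp_rot: [3.141, -0.001, 0.145]
contact_force: [0.6, 0.6, 0.2]
opening: 0.6
grasp_force: 0.0
```

```bash
python3 - <<'E'
from h import *
print(r.sense()['contact_force'],go((496.5,-294.7,45),7))
cv2.imwrite("pics/c.png",cv2.resize(np.hstack([r.grab_frame("top")[120:240,280:380,::-1],r.grab_frame("side")[190:310,250:370,::-1]]),None,fx=3.6,fy=3.6))
E
```

```text
[0.62699601 0.61327065 0.16753448] (array([-0.6, 11.1, 82.4]), np.float64(1.3))
```

View pics/c.png

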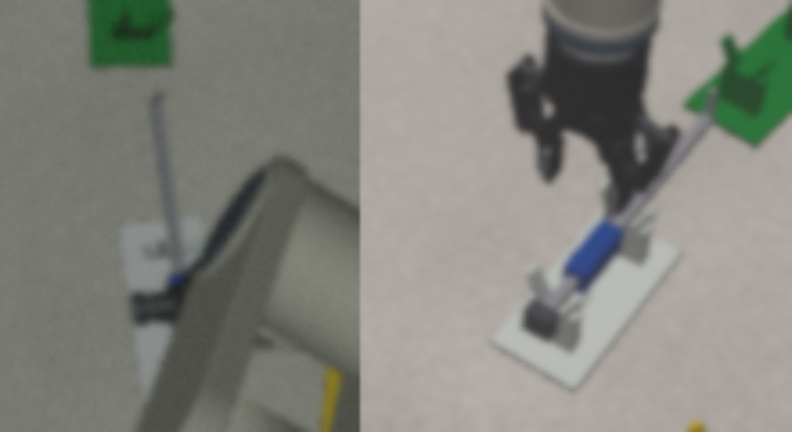

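The tool is above the handle, closing across it, and needs about 11 mm along tool y before going down.

Request:
carry_out:
  targets:
    - {"dp": [-0.5,11,30],"yaw": 1.3}
    - {"dp": [-0.5,11,55],"yaw": 1.3}
    - {"dp": [-0.5,11,70],"yaw": 1.3}
    - {"dp": [-0.5,11,82],"yaw": 1.3}
    - {"dp": [-0.5,11,82],"yaw": 1.3}
    - {"dp": [-0.5,11,82],"yaw": 1.3}

```text
clock: 3.35
eef_pos: [496.7, -295.6, 44.7]
tcp_rot: [3.141, -0.001, 0.121]
contact_force: [0.0, 0.2, 0.0]
opening: 0.602
grasp_force: 0.0
```

Request:
carry_out:
  targets:
    - {"dp": [0,0,0],"yaw": 0}
    - {"dp": [0,0,0],"yaw": 0}
    - {"dp": [0,0,0],"yaw": 0}
    - {"dp": [0,0,0],"yaw": 0}
    - {"dp": [0,0,0],"yaw": 0}
    - {"dp": [0,0,0],"yaw": 0}
  fingers: -1
  grip_force: 60

```text
clock: 4.1
eef_pos: [496.8, -295.8, 44.9]
tcp_rot: [3.141, -0.001, 0.121]
contact_force: [-0.1, 0.1, 5.8]
opening: 0.25
grasp_force: 58.6
```

```bash
python3 - <<'E'
from h import *
print(r.sense())
cv2.imwrite("pics/d.png",cv2.resize(np.hstack([r.grab_frame("top")[120:240,280:380,::-1],r.grab_frame("side")[190:310,250:370,::-1]]),None,fx=3.6,fy=3.6))
E
```

```text
{'clock': 4.1, 'qpos': array([-5.39592977e-01,  5.30620077e-01,  1.87076518e+00, -1.27985469e-04,
        7.38789235e-01,  9.10644694e-01]), 'qvel': array([ 3.01035868e-04,  8.32724098e-04, -3.29561209e-04,  1.15050890e-04,
       -6.28102710e-05,  2.44779481e-04]), 'joint_efforts': array([  0.11541106, -58.27269316, -21.86109066,   0.15448088,
        -0.20283177,   0.09518992]), 'eef_pos': array([ 496.76624185, -295.78682502,   44.87218151]), 'tcp_rot': array([ 3.14065480e+00, -1.06726828e-03,  1.20653713e-01]), 'contact_force': array([-0.14741998,  0.13122951,  5.84260434]), 'wrist_torque': array([-0.02995804,  0.09876398,  0.09987029]), 'grasp_force': 58.59809696674347, 'opening': 0.2499762745097588}
```

View pics/d.png

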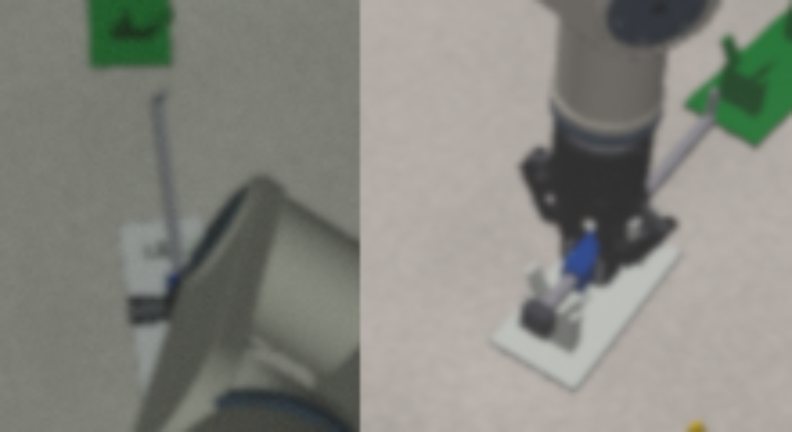

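The handle is gripped: opening 0.25, and the side view shows the fingers straddling the blue handle. Next I lift it straight up.

Request:
carry_out:
  targets:
    - {"dp": [0,0,-10],"yaw": 0}
    - {"dp": [0,0,-30],"yaw": 0}
    - {"dp": [0,0,-75],"yaw": 0}
    - {"dp": [0,0,-75],"yaw": 0}
    - {"dp": [0,0,-75],"yaw": 0}

```text
clock: 4.82
eef_pos: [495.9, -295.1, 118.9]
tcp_rot: [-3.141, 0.0, 0.121]
contact_force: [-0.5, -0.3, -2.1]
opening: 0.244
grasp_force: 58.8
```

```bash
python3 - <<'E'
from h import *
s=r.sense();print(s['contact_force'],s['wrist_torque'],S(-370,0),go((*S(-370,0),100),83))
E
```

```text
[-0.53690047 -0.25205157 -2.12021887] [0.0099306  0.04913919 0.04110114] [ 502.75865138 -114.53597134] (array([  28.6, -178.5,   18.9]), np.float64(-76.1))
```

Request:
carry_out:
  targets:
    - {"dp": [28,-60,0],"yaw": -25}
    - {"dp": [28,-120,0],"yaw": -50}
    - {"dp": [28,-178,0],"yaw": -76}
    - {"dp": [28,-178,0],"yaw": -76}
    - {"dp": [28,-178,0],"yaw": -76}
    - {"dp": [28,-178,0],"yaw": -76}
    - {"dp": [28,-178,0],"yaw": -76}
    - {"dp": [28,-178,30],"yaw": -76}
    - {"dp": [28,-178,60],"yaw": -76}
    - {"dp": [28,-178,68],"yaw": -76}
    - {"dp": [28,-178,68],"yaw": -76}

```text
clock: 6.2
eef_pos: [501.9, -115.1, 50.4]
tcp_rot: [-3.139, -0.0, 1.447]
contact_force: [-0.3, 0.7, -2.4]
opening: 0.246
grasp_force: 59.3
```

```bash
python3 - <<'E'
from h import *
s=r.sense();print(s['clock'],s['contact_force'],s['wrist_torque'],go((*S(-370,0),50),83))
T=r.grab_frame("top");D=r.grab_frame("side")
cv2.imwrite("pics/e.png",cv2.resize(np.hstack([T[120:240,150:270,::-1],D[110:230,140:280,::-1]]),None,fx=3,fy=3))
for x,y,z in [(-370+190,0,0)]:print(S(x,y))
E
```

```text
6.2 [-0.25145507  0.72796376 -2.36774756] [-0.03392777  0.0390647   0.03416157] (array([0.7, 0.8, 0.4]), np.float64(-0.1))
[525.93934392  74.04466259]
```

View pics/e.png

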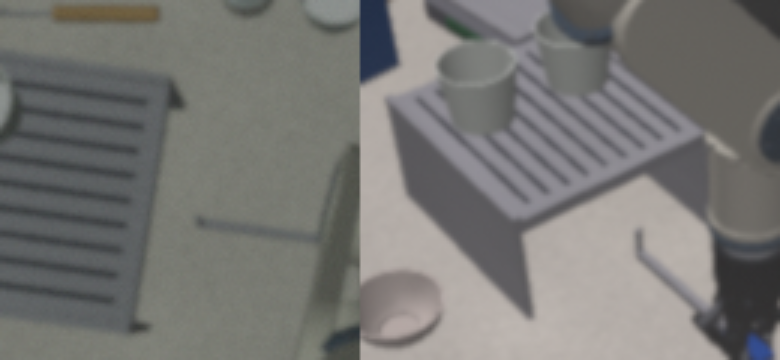

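The prong is upright in front of the stand opening, at about (200,220) in the top crop and (639,232) in the side crop. I'll triangulate the tip against where it should be.

```bash
python3 - <<'E'
from h import *
t=tri((150+200/3,120+220/3),(140+279/3,110+232/3));print(t,onz("top",(216.7,193.3),96))
s=r.sense();p=s['eef_pos'];y=s['tcp_rot'][2];print(p[:2]+190*np.array([np.cos(y),np.sin(y)]))
# lip edge gap along row of tip, top view
g=cv2.GaussianBlur(cv2.cvtColor(r.grab_frame("top"),cv2.COLOR_RGB2GRAY),(5,5),0)
d=np.diff(g[193,185:213].astype(float));print(onz("top",(185.5+d.argmax(),193),142), S(-140,0))
E
```

```text
[521.05619302  71.52943973  94.54222471] [520.74731824  71.54908229  96.        ]
[526.55274478  73.11766679]
[516.67340169 115.55366541 142.        ] [530.81948971 113.74584868]
```

Request:
carry_out:
  targets:
    - {"dp": [40,0,0],"yaw": 0}
    - {"dp": [80,0,0],"yaw": 0}
    - {"dp": [110,0,0],"yaw": 0}
    - {"dp": [110,0,0],"yaw": 0}
    - {"dp": [110,0,-4],"yaw": 0}
    - {"dp": [110,0,-4],"yaw": 0}

```text
clock: 7.1
eef_pos: [516.6, -6.9, 55.7]
tcp_rot: [3.141, -0.0, 1.446]
contact_force: [-0.6, -1.1, -2.6]
opening: 0.246
grasp_force: 59.3
```

Request:
carry_out:
  targets:
    - {"dp": [0,0,-1.5],"yaw": 0}
    - {"dp": [0,0,-3],"yaw": 0}
    - {"dp": [0,0,-4.5],"yaw": 0}
    - {"dp": [0,0,-4.5],"yaw": 0}
    - {"dp": [0,0,-4.5],"yaw": 0}

```text
clock: 7.72
eef_pos: [516.2, -6.1, 59.5]
tcp_rot: [-3.141, 0.0, 1.447]
contact_force: [-0.0, -0.2, -1.7]
opening: 0.251
grasp_force: 59.3
```

```bash
python3 - <<'E'
from h import *
s=r.sense();print(s['clock'],s['contact_force'],s['wrist_torque'])
E
```

```text
7.725 [-0.00450882 -0.20892281 -1.68342291] [ 0.01691648 -0.01165519  0.02443963]
```

Request:
carry_out:
  targets:
    - {"dp": [0,0,-1.5],"yaw": 0}
    - {"dp": [0,0,-3],"yaw": 0}
    - {"dp": [0,0,-3],"yaw": 0}

```text
clock: 8.1
eef_pos: [516.3, -6.1, 62.7]
tcp_rot: [3.141, -0.0, 1.447]
contact_force: [0.6, -0.2, -1.8]
opening: 0.256
grasp_force: 59.3
```

```bash
cat > s.py <<'E'
from h import *
s=r.sense();p=s['eef_pos'];y=s['tcp_rot'][2]
t=p[:2]+190*np.array([np.cos(y+.01),np.sin(y+.01)])-SO   # tip, rod yaw trim
print(round(s['clock'],2),"F",s['contact_force'].round(1),"M",s['wrist_torque'].round(3),"tip in stand",(t@SX).round(1),(t@SY).round(1),(p[2]+46).round(1))
E
python3 s.py
```

```text
8.1 F [ 0.6 -0.2 -1.8] M [-0.032  0.01   0.001] tip in stand -70.7 1.4 108.7
```

Request:
carry_out:
  targets:
    - {"dp": [0,0,10],"yaw": 0}
    - {"dp": [0,0,10],"yaw": 0}
    - {"dp": [0,-20,10],"yaw": 0}
    - {"dp": [0,-40,10],"yaw": 0}
    - {"dp": [0,-40,10],"yaw": 0}
    - {"dp": [0,-40,5],"yaw": 0}
    - {"dp": [0,-40,3.5],"yaw": 0}
    - {"dp": [0,-40,3],"yaw": 0}
    - {"dp": [0,-40,3],"yaw": 0}

```text
clock: 9.22
eef_pos: [476.8, -1.3, 59.6]
tcp_rot: [3.141, -0.0, 1.447]
contact_force: [-0.3, 0.6, -2.8]
opening: 0.249
grasp_force: 59.3
```

```bash
python3 s.py
```

```text
9.22 F [-0.3  0.6 -2.8] M [-0.019 -0.041  0.018] tip in stand -70.8 41.2 105.6
```

Request:
carry_out:
  targets:
    - {"dp": [0,0,-1],"yaw": 0}
    - {"dp": [0,0,-2.5],"yaw": 0}
    - {"dp": [0,0,-2.5],"yaw": 0}

```text
clock: 9.6
eef_pos: [476.6, -1.2, 62.2]
tcp_rot: [3.141, -0.0, 1.447]
contact_force: [0.3, -0.4, -2.1]
opening: 0.244
grasp_force: 59.3
```

```bash
python3 s.py
```

```text
9.6 F [ 0.3 -0.4 -2.1] M [ 0.003 -0.021  0.025] tip in stand -70.7 41.4 108.2
```

Request:
carry_out:
  targets:
    - {"dp": [0,0,10],"yaw": 0}
    - {"dp": [0,0,10],"yaw": 0}
    - {"dp": [0,40,10],"yaw": 0}
    - {"dp": [0,80,10],"yaw": 0}
    - {"dp": [0,80,10],"yaw": 0}
    - {"dp": [0,80,10],"yaw": 0}
    - {"dp": [0,80,5],"yaw": 0}
    - {"dp": [0,80,4],"yaw": 0}
    - {"dp": [0,80,3],"yaw": 0}
    - {"dp": [0,80,3],"yaw": 0}

```text
clock: 10.85
eef_pos: [555.4, -11.1, 59.0]
tcp_rot: [-3.141, 0.0, 1.447]
contact_force: [-2.2, -0.9, -4.6]
opening: 0.251
grasp_force: 59.7
```

```bash
python3 s.py
```

```text
10.85 F [-2.2 -0.9 -4.6] M [-0.507  0.172  0.188] tip in stand -70.9 -38.0 105.0
```

Request:
carry_out:
  targets:
    - {"dp": [0,0,6],"yaw": 0}
    - {"dp": [0,-14,6],"yaw": 0}
    - {"dp": [0,-14,6],"yaw": 0}
    - {"dp": [0,-14,3],"yaw": 0}
    - {"dp": [0,-14,1],"yaw": 0}
    - {"dp": [0,-14,0],"yaw": 0}
    - {"dp": [0,-14,0],"yaw": 0}

```text
clock: 11.72
eef_pos: [542.1, -9.4, 59.1]
tcp_rot: [3.141, 0.0, 1.447]
contact_force: [0.5, -0.9, -4.4]
opening: 0.245
grasp_force: 59.0
```

```bash
python3 s.py
```

```text
11.72 F [ 0.5 -0.9 -4.4] M [-0.43  -0.023 -0.077] tip in stand -70.9 -24.6 105.1
```

Request:
carry_out:
  targets:
    - {"dp": [0,0,6],"yaw": 0}
    - {"dp": [0,-12,6],"yaw": 0}
    - {"dp": [0,-12,6],"yaw": 0}
    - {"dp": [0,-12,3],"yaw": 0}
    - {"dp": [0,-12,1],"yaw": 0}
    - {"dp": [0,-12,0],"yaw": 0}
    - {"dp": [0,-12,0],"yaw": 0}

```text
clock: 12.6
eef_pos: [530.3, -7.9, 59.2]
tcp_rot: [3.141, -0.0, 1.447]
contact_force: [-0.5, -0.2, -1.4]
opening: 0.248
grasp_force: 59.5
```

```bash
python3 s.py
```

```text
12.6 F [-0.5 -0.2 -1.4] M [0.038 0.043 0.007] tip in stand -70.8 -12.7 105.2
```

Request:
carry_out:
  targets:
    - {"dp": [0,0,6],"yaw": 0}
    - {"dp": [0,6,6],"yaw": 0}
    - {"dp": [0,6,6],"yaw": 0}
    - {"dp": [0,6,3],"yaw": 0}
    - {"dp": [0,6,1],"yaw": 0}
    - {"dp": [0,6,0],"yaw": 0}
    - {"dp": [0,6,0],"yaw": 0}

```text
clock: 13.48
eef_pos: [536.1, -8.6, 59.2]
tcp_rot: [3.141, -0.0, 1.447]
contact_force: [0.5, 0.4, -1.6]
opening: 0.249
grasp_force: 59.5
```

```bash
python3 s.py
```

```text
13.47 F [ 0.5  0.4 -1.6] M [ 0.022 -0.003  0.003] tip in stand -70.8 -18.5 105.2
```

Request:
carry_out:
  targets:
    - {"dp": [0,0,8],"yaw": 0}
    - {"dp": [0,0,8],"yaw": 0}
    - {"dp": [10,12,8],"yaw": 0}
    - {"dp": [20,24.5,8],"yaw": 0}
    - {"dp": [20,24.5,8],"yaw": 0}
    - {"dp": [20,24.5,3],"yaw": 0}
    - {"dp": [20,24.5,1],"yaw": 0}
    - {"dp": [20,24.5,0],"yaw": 0}
    - {"dp": [20,24.5,0],"yaw": 0}

```text
clock: 14.6
eef_pos: [562.8, 8.1, 59.2]
tcp_rot: [3.141, -0.0, 1.447]
contact_force: [-0.2, -0.1, -2.3]
opening: 0.25
grasp_force: 59.5
```

```bash
python3 s.py
```

```text
14.6 F [-0.2 -0.1 -2.3] M [ 0.036 -0.001  0.002] tip in stand -51.0 -43.0 105.2
```

Request:
carry_out:
  targets:
    - {"dp": [0,0,-2],"yaw": 0}
    - {"dp": [0,0,-4],"yaw": 0}
    - {"dp": [0,0,-6],"yaw": 0}
    - {"dp": [0,0,-8],"yaw": 0}
    - {"dp": [0,0,-10],"yaw": 0}
    - {"dp": [0,0,-11],"yaw": 0}
    - {"dp": [0,0,-11],"yaw": 0}

```text
clock: 15.48
eef_pos: [562.9, 8.2, 70.1]
tcp_rot: [3.141, -0.0, 1.447]
contact_force: [1.2, -1.0, -2.5]
opening: 0.249
grasp_force: 59.5
```

```bash
python3 s.py
```

```text
15.47 F [ 1.2 -1.  -2.5] M [-0.025  0.008  0.026] tip in stand -50.8 -43.1 116.1
```

Request:
carry_out:
  targets:
    - {"dp": [-4,0,0],"yaw": 0}
    - {"dp": [-8,0,0],"yaw": 0}
    - {"dp": [-10,0,0],"yaw": 0}
    - {"dp": [-12,0,0],"yaw": 0}
    - {"dp": [-14,0,0],"yaw": 0}
    - {"dp": [-16,0,0],"yaw": 0}
    - {"dp": [-18,0,0],"yaw": 0}

```text
clock: 16.35
eef_pos: [560.7, -9.5, 70.1]
tcp_rot: [3.141, -0.0, 1.447]
contact_force: [0.7, 3.9, -1.8]
opening: 0.247
grasp_force: 59.5
```

```bash
python3 s.py
```

```text
16.35 F [ 0.7  3.9 -1.8] M [ 0.561 -0.059 -0.002] tip in stand -68.7 -43.1 116.1
```

Request:
carry_out:
  targets:
    - {"dp": [-4,0,0],"yaw": 0}
    - {"dp": [-10,0,0],"yaw": 0}
    - {"dp": [-18,0,0],"yaw": 0}
    - {"dp": [-26,0,0],"yaw": 0}
    - {"dp": [-34,0,0],"yaw": 0}
    - {"dp": [-42,0,0],"yaw": 0}
    - {"dp": [-50,0,0],"yaw": 0}
    - {"dp": [-58,0,0],"yaw": 0}
    - {"dp": [-66,0,0],"yaw": 0}
    - {"dp": [-74,0,0],"yaw": 0}
    - {"dp": [-82,0,0],"yaw": 0}
    - {"dp": [-88,0,0],"yaw": 0}

```text
clock: 17.85
eef_pos: [549.7, -97.6, 70.1]
tcp_rot: [3.141, 0.0, 1.447]
contact_force: [1.1, 5.5, -1.5]
opening: 0.247
grasp_force: 59.1
```

```bash
python3 s.py
```

```text
17.85 F [ 1.1  5.5 -1.5] M [ 0.656 -0.224 -0.153] tip in stand -157.4 -43.0 116.1
```

Request:
carry_out:
  targets:
    - {"dp": [-3,1,0],"yaw": 0}
    - {"dp": [-6,1.5,0],"yaw": 0}
    - {"dp": [-9,2,0],"yaw": 0}
    - {"dp": [-12,2,0],"yaw": 0}
    - {"dp": [-15,2,0],"yaw": 0}
    - {"dp": [-17,2,0],"yaw": 0}
    - {"dp": [-19,2,0],"yaw": 0}

```text
clock: 18.73
eef_pos: [549.2, -116.2, 70.0]
tcp_rot: [-3.141, 0.0, 1.447]
contact_force: [-1.9, 5.2, -1.2]
opening: 0.248
grasp_force: 60.8
```

```bash
python3 s.py
```

```text
18.73 F [-1.9  5.2 -1.2] M [0.65  0.164 0.399] tip in stand -176.0 -44.6 116.0
```

Request:
carry_out:
  targets:
    - {"dp": [-1.5,-1,0],"yaw": 0}
    - {"dp": [-3,-1,0],"yaw": 0}
    - {"dp": [-4,-1,0],"yaw": 0}
    - {"dp": [-5,-1,0],"yaw": 0}

```text
clock: 19.23
eef_pos: [547.9, -120.5, 70.1]
tcp_rot: [3.142, -0.001, 1.446]
contact_force: [0.4, 10.4, -1.9]
opening: 0.249
grasp_force: 60.0
```

```bash
python3 s.py;python3 - <<'E'
from h import *
cv2.imwrite("pics/f.png",cv2.resize(np.hstack([r.grab_frame("top")[120:240,150:270,::-1],r.grab_frame("side")[110:230,140:280,::-1]]),None,fx=3,fy=3))
E
```

```text
19.23 F [ 0.4 10.4 -1.9] M [ 1.545 -0.071  0.158] tip in stand -180.4 -44.0 116.1
```

View pics/f.png

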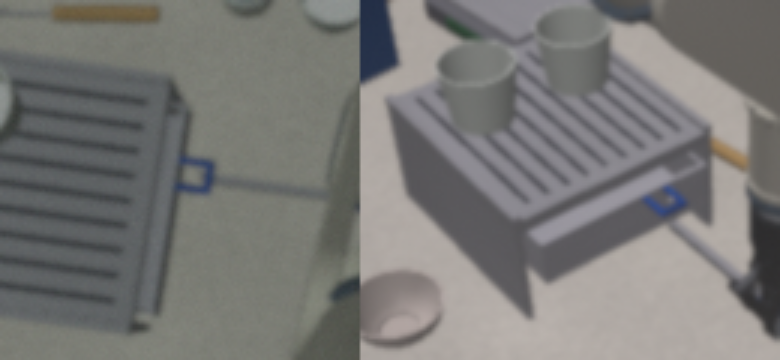

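The blue eye is out and hooked, at (195,177) in the top crop and (665,202) in the side crop. Pull force rose to about 10 N, which suggests the stop. I'll check the bar position and nudge 1 mm.

Request:
carry_out:
  targets:
    - {"dp": [-0.5,0,0],"yaw": 0}
    - {"dp": [-0.7,0,0],"yaw": 0}

```text
clock: 19.58
eef_pos: [547.8, -120.6, 70.0]
tcp_rot: [-3.141, -0.002, 1.446]
contact_force: [0.4, 11.7, -2.0]
opening: 0.247
grasp_force: 60.0
```

```bash
python3 s.py;python3 - <<'E'
from h import *
im=r.grab_frame("top");h=cv2.cvtColor(im,cv2.COLOR_RGB2HSV);m=cv2.inRange(h,(100,90,40),(130,255,255))[160:200,200:240]
ys,xs=np.nonzero(m);q=np.array([onz("top",(x+200,y+160),107)[:2]-SO for x,y in zip(xs,ys)])
a=q@SX;b=q@SY;print(a.min(),a.max(),b.min(),b.max(),b.mean())
E
```

```text
19.57 F [ 0.4 11.7 -2. ] M [ 1.665 -0.077  0.141] tip in stand -180.5 -44.0 116.0
-187.19753141018103 -153.71263001609032 -57.212455144147214 -24.723670260583287 -40.04620495678001
```

Request:
carry_out:
  targets:
    - {"dp": [3,0,0],"yaw": 0}
    - {"dp": [7,-1,0],"yaw": 0}
    - {"dp": [8,-2,0],"yaw": 0}
    - {"dp": [8,-2,0],"yaw": 0}

```text
clock: 20.12
eef_pos: [546.7, -113.5, 70.1]
tcp_rot: [3.142, 0.0, 1.447]
contact_force: [-0.4, -0.2, -1.9]
opening: 0.249
grasp_force: 59.5
```

```bash
python3 s.py
```

```text
20.12 F [-0.4 -0.2 -1.9] M [-0.039  0.031 -0.031] tip in stand -173.7 -41.8 116.1
```

Free. Lower the prong out of the eye and withdraw.

Request:
carry_out:
  targets:
    - {"dp": [0,0,6],"yaw": 0}
    - {"dp": [0,0,12],"yaw": 0}
    - {"dp": [0,0,18],"yaw": 0}
    - {"dp": [0,0,24],"yaw": 0}
    - {"dp": [0,0,24],"yaw": 0}
    - {"dp": [-20,0,24],"yaw": 0}
    - {"dp": [-50,0,24],"yaw": 0}
    - {"dp": [-80,0,24],"yaw": 0}
    - {"dp": [-80,0,24],"yaw": 0}
    - {"dp": [-80,0,24],"yaw": 0}

```text
clock: 21.38
eef_pos: [536.7, -193.3, 46.2]
tcp_rot: [3.142, -0.0, 1.446]
contact_force: [-1.4, -0.1, -2.5]
opening: 0.245
grasp_force: 59.5
```

```bash
python3 s.py;python3 - <<'E'
from h import *
T=r.grab_frame("top");D=r.grab_frame("side")
cv2.imwrite("pics/g.png",cv2.resize(np.hstack([T[130:250,170:310,::-1],D[130:250,200:320,::-1]]),None,fx=3,fy=3))
print(go((496.5,-295.5,120),6.9))
E
```

```text
21.38 F [-1.4 -0.1 -2.5] M [ 0.013 -0.024  0.058] tip in stand -254.0 -41.8 92.2
(array([-107.2,  -27.3,  -73.9]), np.float64(76.0))
```

View pics/g.png

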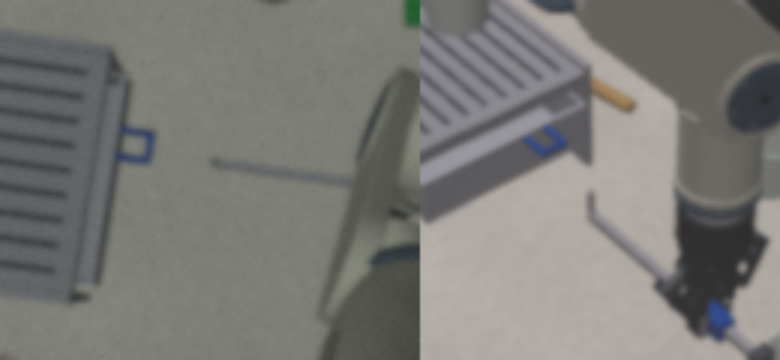

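The hook is clear of the eye and the pan stays out, with the tip at (215,161) top and (590,195) side. I'll check the rod's angle in the grip before the return.

```bash
python3 - <<'E'
from h import *
t=tri((241.7,183.7),(256.7,195));s=r.sense();p=s['eef_pos'];y=s['tcp_rot'][2]
print(t,onz("top",(241.7,183.7),92),p[:2]+190*np.array([np.cos(y),np.sin(y)]),p[2]+46)
E
```

```text
[553.9791531   -5.22229847  88.33743203] [553.52563488  -5.24508525  92.        ] [560.169676    -3.96329879] 92.11502739626368
```

Request:
carry_out:
  targets:
    - {"dp": [0,0,-30],"yaw": 0}
    - {"dp": [0,0,-74],"yaw": 0}
    - {"dp": [0,0,-74],"yaw": 0}
    - {"dp": [-50,-14,-74],"yaw": 30}
    - {"dp": [-107,-27,-74],"yaw": 60}
    - {"dp": [-107,-27,-74],"yaw": 76}
    - {"dp": [-107,-27,-74],"yaw": 76}
    - {"dp": [-107,-27,-74],"yaw": 76}
    - {"dp": [-107,-27,-74],"yaw": 76}
    - {"dp": [-107,-27,-74],"yaw": 76}
    - {"dp": [-107,-27,-74],"yaw": 76}
    - {"dp": [-107,-27,-74],"yaw": 76}

```text
clock: 22.98
eef_pos: [496.6, -295.2, 119.5]
tcp_rot: [-3.141, 0.001, 0.125]
contact_force: [-0.5, -0.5, -1.8]
opening: 0.249
grasp_force: 59.5
```

```bash
python3 - <<'E'
from h import *
s=r.sense();print(s['eef_pos'],s['tcp_rot'],s['contact_force'],go((496.8,-295.8,44.9),6.9))
cv2.imwrite("pics/h.png",cv2.resize(np.hstack([r.grab_frame("top")[120:240,280:380,::-1],r.grab_frame("side")[190:310,250:370,::-1]]),None,fx=3.6,fy=3.6))
E
```

```text
[ 496.62955133 -295.23049531  119.47682352] [-3.14103594e+00  6.87043967e-04  1.24731319e-01] [-0.46741881 -0.45821971 -1.79867531] (array([ 0.1,  0.6, 74.6]), np.float64(0.2))
```

View pics/h.png

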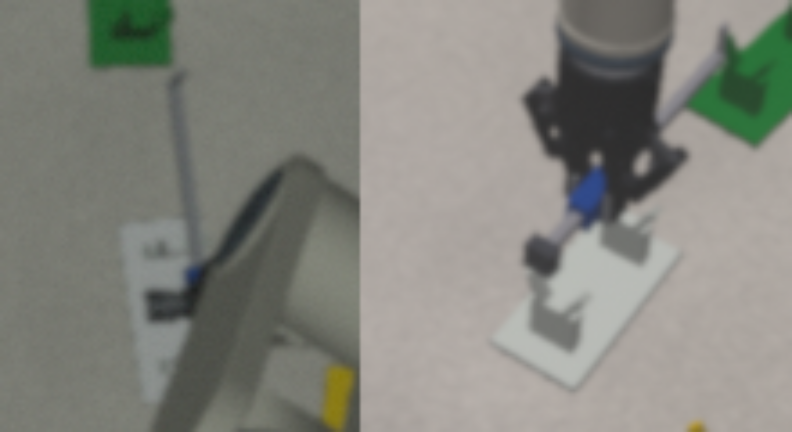

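The rod hangs level above the white cradle, in line with the notches. Now I lower it at the grasp pose.

Request:
carry_out:
  targets:
    - {"dp": [0,0.6,20],"yaw": 0.2}
    - {"dp": [0,0.6,40],"yaw": 0.2}
    - {"dp": [0,0.6,52],"yaw": 0.2}
    - {"dp": [0,0.6,60],"yaw": 0.2}
    - {"dp": [0,0.6,66],"yaw": 0.2}
    - {"dp": [0,0.6,70],"yaw": 0.2}
    - {"dp": [0,0.6,72],"yaw": 0.2}
    - {"dp": [0,0.6,73.5],"yaw": 0.2}
    - {"dp": [0,0.6,73.5],"yaw": 0.2}

```text
clock: 24.2
eef_pos: [497.0, -296.3, 46.7]
tcp_rot: [3.141, -0.0, 0.117]
contact_force: [-0.3, -0.7, -2.9]
opening: 0.25
grasp_force: 59.5
```

```bash
python3 s.py
```

```text
24.2 F [-0.3 -0.7 -2.9] M [0.038 0.02  0.028] tip in stand -504.2 -200.5 92.7
```

Request:
carry_out:
  targets:
    - {"dp": [0,0,0.7],"yaw": 0}
    - {"dp": [0,0,1.4],"yaw": 0}
    - {"dp": [0,0,1.4],"yaw": 0}

```text
clock: 24.58
eef_pos: [496.9, -296.3, 45.1]
tcp_rot: [3.142, -0.0, 0.117]
contact_force: [-0.3, -0.2, -1.8]
opening: 0.252
grasp_force: 59.5
```

```bash
python3 s.py
```

```text
24.57 F [-0.3 -0.2 -1.8] M [ 0.031 -0.001 -0.013] tip in stand -504.2 -200.5 91.1
```

Request:
carry_out:
  targets:
    - {"dp": [0,0,0.5],"yaw": 0}
    - {"dp": [0,0,0.9],"yaw": 0}
    - {"dp": [0,0,0.9],"yaw": 0}

```text
clock: 24.95
eef_pos: [496.9, -296.3, 44.9]
tcp_rot: [3.142, -0.0, 0.117]
contact_force: [-2.4, 0.5, 6.3]
opening: 0.248
grasp_force: 60.7
```

```bash
python3 s.py
```

```text
24.95 F [-2.4  0.5  6.3] M [ 0.191  0.318 -0.006] tip in stand -504.2 -200.5 90.9
```

Contact with the notch floor, so the rod is seated. Release.

Request:
carry_out:
  targets:
    - {"dp": [0,0,-0.5],"yaw": 0}
    - {"dp": [0,0,-0.5],"yaw": 0}
    - {"dp": [0,0,-0.5],"yaw": 0}
    - {"dp": [0,0,-0.5],"yaw": 0}
    - {"dp": [0,0,-0.5],"yaw": 0}
  fingers: 0.2

```text
clock: 25.58
eef_pos: [496.9, -296.3, 44.7]
tcp_rot: [-3.142, 0.0, 0.117]
contact_force: [0.7, -0.5, 0.1]
opening: 0.603
grasp_force: 0.0
```

Request:
carry_out:
  targets:
    - {"dp": [0,0,-10],"yaw": 0}
    - {"dp": [0,0,-40],"yaw": 0}
    - {"dp": [0,0,-80],"yaw": 0}
    - {"dp": [0,0,-140],"yaw": 0}
    - {"dp": [-90,0,-180],"yaw": 0}
    - {"dp": [-150,60,-200],"yaw": 0}
    - {"dp": [-150,60,-200],"yaw": 0}
    - {"dp": [-150,60,-200],"yaw": 0}

```text
clock: 26.58
eef_pos: [353.2, -375.6, 247.0]
tcp_rot: [3.139, -0.001, 0.113]
contact_force: [0.4, -0.1, 1.4]
opening: 0.603
grasp_force: 0.0
```

```bash
python3 - <<'E'
from h import *
T=r.grab_frame("top");D=r.grab_frame("side")
cv2.imwrite("pics/i.png",cv2.resize(np.vstack([np.hstack([T[110:250,80:240,::-1],D[90:230,140:300,::-1]]),np.hstack([T[115:245,270:430,::-1],D[190:320,240:400,::-1]])]),None,fx=2.2,fy=2.2,interpolation=cv2.INTER_CUBIC))
for n,h,box in(("top",T,(315,185,345,220)),("side",D,(295,240,335,280))):
    m=cv2.inRange(cv2.cvtColor(cv2.GaussianBlur(h,(3,3),0),cv2.COLOR_RGB2HSV),(100,120,40),(130,255,255));x0,y0,x1,y1=box
    ys,xs=np.nonzero(m[y0:y1,x0:x1]);print(n,len(xs),xs.mean()+x0,ys.mean()+y0)
E
```

```text
top 82 330.7439024390244 204.4268292682927
side 30 310.76666666666665 261.8666666666667
```

View pics/i.png

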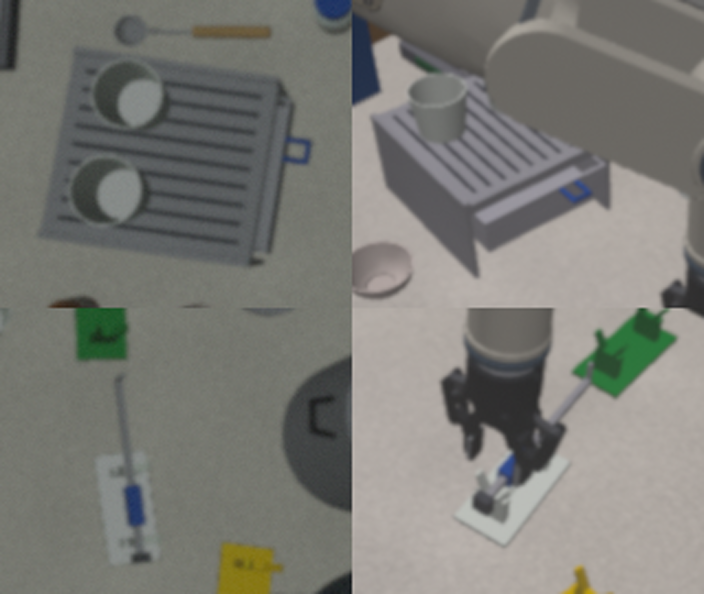

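The rod is back in the white cradle, with the handle within 0.2 px of where it started in the top view. The pan is out, the moulds haven't moved, and the robot is clear.

```bash
python3 -c "
from rig import r
print(r.sign_off())"
```

```text
the job is handed in; nothing more can be done
None
```

The whey pan is drawn out to its stop, where the pull force rose from about 4 N to 11 N. The hooked rod is back in its cradle as it was, nothing else was moved, and I handed the job in at about 27 s.

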